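Select the sample port and start the run

ROBOT

A 6-joint arm with a two-finger parallel gripper is mounted at the origin on the work surface. World frame = base frame: x ahead of the robot, y to its left, z up, the work surface at z = 0. Lengths are in mm, angles in rad, forces in N, time in s.
With the tool pointing down it reaches from about 300 to 875 mm from the base axis. Payload 6.4 kg.
Tool frame: the origin (TCP) lies between the finger pads; the fingertips stand ctrl.nose_length ahead of it and the grasp point (between the pads) lies 11 mm behind it (ctrl.nose_length is the distance from the TCP to the fingertips, in mm); z points along the fingers, y is the line along which they close (so a half turn about z gives the same grasp; the last joint's range is limited). The gripper opens to 88 mm and grips with 3 to 60 N. Pads are 18 mm wide; open, the fingers measure 123 mm over their backs; the gripper's body (75 mm by 187 mm) begins 45 mm behind the grasp point.
Start: joints at [1.02, 0.181, 1.607, -0, 1.354, -0.206], TCP at [194.344, 541.176, 246.714] pointing down, gripper open.
Joint ranges: [-2.99, 2.99], [-0.89, 2.07], [0.3, 2.58], [-1.14, 4.28], [0, 2.63], [-3.12, 3.12]. Speed limits (rad/s): [2.57, 2.57, 3.01, 3.14, 3.14, 3.14].

INTERFACE

Orientations are given as a unit quaternion [x, y, z, w].
In Python, from rig import monitor, snapshot, job, nets, ctrl gives the robot as it stands.
- The arm moves only by the tool move_arm, never from a script. Its argument "motion" is a list of rows, each a list of 3 entries, a list of its own where there are three numbers: the turn, a rotation vector about the tool's x, y, z in rad, then the shift along the tool's x, y, z in m, then the gripper's target within -1 to 1 (fully open at 1, half-way at 0, shut at -1). A call has 1 to 12 rows; each row shifts and turns the commanded pose from where the row before left it, along the tool's axes as they then stand; what a row does not reach is not made up. A row lasts 1/12 s, in which the tool goes at most 41.7 mm and 7.16 degrees, less where a joint would pass 70% of its speed; a pose out of reach is approached as far as the arm can. A call with a gripper value outside its range is refused whole. The fingers move at their own pace and stop on an object; the grip force is fixed at half the most. Time passes only in rows, so rows that do not move let the fingers close. It gives the time, the measured TCP pose, the force, the opening and the grip force at its end, in the units of the state.
- monitor.get_obs(): the state, without advancing time (a new reading comes with each control period).
- snapshot(name): name is "scene" or "top" or "wrist"; returns a dict with "color" (384x512x3 uint8, red, green, blue), "camera_matrix" (3x3 intrinsics, pixels), "k1" (the pictures are not rectified: a ray, as slopes to the right and down, at radius r is drawn at 1 + k1 r^2 times it, then the intrinsics apply), "R" (3x3) and "t" (3): a world point X has camera coordinates R X + t; the wrist camera has in their place "tool_from_camera" (4x4, takes a point from camera to tool coordinates, whose origin is the TCP and whose axes are the flange's). Camera axes: x right, y down, z forward; pixel columns grow to the right and rows downward; lengths in mm; the calibration is good to about 2 mm. A picture is of the moment at which its call begins: read the wrist's pose just before it. There is no depth.
- job.job_done(): hands the job in; it is judged then, once.
Trained networks look in the newest picture that a camera, given by its name, has taken for a name from the list of things; names that differ only in an ending like _2 or _b are one class to them, and where a whole thing is asked for, a point or a joint stands for the part that bears it (a point fixed in the world has none). Each returns a list of dicts, best first, with "confidence" (0 to 1); they miss things now and then, are a little off and sometimes report something else, mostly with a low value. They report only what shows in the picture. A call takes as long as a camera call. They do not tell look-alikes from the thing itself.
- nets.silhouettes(camera, label): "mask" (384x512 bool, what is visible of it) and "xy" ([column, row] in pixels, amid what is visible of it).
The state is a dict: "clock": time; "joint_positions": joint angles; "dq": joint speeds; "joint_torque": joint torques, N m; "ee_pos": TCP position; "ee_rot": TCP orientation; "force": force on the tool from outside, world axes, zero at the start; "wrist_torque": the same for the moment, N m; "gripper_width": finger opening in mm; "grasp_force": force on a finger pad.
Only numpy, scipy, OpenCV 4.12 (cv2) and the standard library are available. Lean on these libraries where they do the work, as an engineer would, in place of code of your own. Each camera call takes 0.05 s, during which the arm holds its last target. There are 200 camera calls.

TASK

Of the four keys on the steel sampling unit, press the one in front of the port with the tall vial fully down, so that it stays down. Then press the wide bar key on the remote pad fully down to start the run, let it come back up, and withdraw. Press gently with the fingertips, press no other key, and leave the vials, the wrench and the jar where they are.

Things in the scene. Friction and masses are not known exactly. Their poses are not given: they have to be found in the camera images.
- sampler: Fixed stainless sampling unit, a block 150 (x) by 250 (y) by 60 mm high; origin at the centre of its underside on the bench, its x axis points from the keys to the ports, z up. Four ports (holes 25 mm wide, 25 mm deep) in a row along its y, 58 mm apart, port 1 at the +y end, hold one glass vial each; 75 mm in front of each port (its -x side) and joined to it by a dark line on the deck is that port's key. Turned by up to 0.2 rad.
- tall_vial: The tall capped amber glass vial, 23 mm diameter, 75 mm high; loose, upright in one of the four ports, 50 mm of it showing above the deck (its top 110 mm above the bench). Origin at the centre of its foot, 35 mm above the bench. Stays where it is.
- short_vial1: A short capped amber glass vial, 23 mm diameter, 46 mm high; loose, upright in another port, 21 mm showing above the deck. Origin at the centre of its foot. Stays where it is.
- short_vial2: A short capped amber glass vial, 23 mm diameter, 46 mm high; loose, upright in another port, 21 mm showing above the deck. Origin at the centre of its foot. Stays where it is.
- short_vial3: A short capped amber glass vial, 23 mm diameter, 46 mm high; loose, upright in another port, 21 mm showing above the deck. Origin at the centre of its foot. Stays where it is.
- key1_top (a point): Centre of the top face of key 1, the key of port 1: a square grey key, 24 x 24 mm, standing 16 mm above the deck (76 mm above the bench). It moves with the key; z up, x and y as the unit's.
- key2_top (a point): Centre of the top face of key 2, the key of port 2: a square grey key, 24 x 24 mm, standing 16 mm above the deck (76 mm above the bench). It moves with the key; z up, x and y as the unit's.
- key3_top (a point): Centre of the top face of key 3, the key of port 3: a square grey key, 24 x 24 mm, standing 16 mm above the deck (76 mm above the bench). It moves with the key; z up, x and y as the unit's.
- key4_top (a point): Centre of the top face of key 4, the key of port 4: a square grey key, 24 x 24 mm, standing 16 mm above the deck (76 mm above the bench). It moves with the key; z up, x and y as the unit's.
- key1 (a joint): Travel of key 1 in m: 0 up, 0.008 fully down; past that the cap alone gives 4 mm more, against 5 to 11 N, as a cushion. It slides straight down with a push of about 2.3 N at the start of its travel and 3.7 N at the end, and stays down where it is left.
- key2 (a joint): Travel of key 2 in m: 0 up, 0.008 fully down; past that the cap alone gives 4 mm more, against 5 to 11 N, as a cushion. It slides straight down with a push of about 2.3 N at the start of its travel and 3.7 N at the end, and stays down where it is left.
- key3 (a joint): Travel of key 3 in m: 0 up, 0.008 fully down; past that the cap alone gives 4 mm more, against 5 to 11 N, as a cushion. It slides straight down with a push of about 2.3 N at the start of its travel and 3.7 N at the end, and stays down where it is left.
- key4 (a joint): Travel of key 4 in m: 0 up, 0.008 fully down; past that the cap alone gives 4 mm more, against 5 to 11 N, as a cushion. It slides straight down with a push of about 2.3 N at the start of its travel and 3.7 N at the end, and stays down where it is left.
- start_top (a point): Centre of the top face of the start key: the wide bar key, 24 (its x) by 42 mm (its y), standing 16 mm above its box, 64 mm above the bench; moves with the key; axes as the pad's. It is one of three key boxes in a row, 62 mm apart, on the remote pad that lies on the robot's side of the unit; their order changes.
- start (a joint): Travel of the start key in m: 0 up, 0.008 fully down; past that the cap alone gives 4 mm more, against 5 to 11 N, as a cushion. A spring takes 1 N to start and 3.6 N fully down, and brings it back up when released.
- start_box: The fixed white box under the start key, 56 x 58 x 40 mm, on the pad's 8 mm base plate (60 x 200 mm); origin at the centre of its underside.
- stop_top (a point): Centre of the top face of the round key (24 mm diameter) on another box of the pad, 64 mm above the bench. Not to be pressed.
- stop (a joint): Travel of the round key in m, 0 up, grows as it is pressed; sprung.
- stop_box: The fixed box under the round key, same box as the start key's.
- hold_top (a point): Centre of the top face of the small square key (16 x 16 mm) on another box of the pad, 64 mm above the bench. Not to be pressed.
- hold (a joint): Travel of the small square key in m, 0 up, grows as it is pressed; sprung.
- hold_box: The fixed box under the small square key, same box as the start key's.
- wrench: A loose steel wrench, 160 mm long, lying on the bench to one side of the unit; not part of the work.
- jar: A loose amber glass jar, 60 mm diameter, 85 mm high, standing on the bench to the other side of the unit; origin at the centre of its foot; not part of the work.
Things that resemble listed ones, but are neither listed nor needed, are in the scene too. There is more than one size of the wrench; the job needs the largest.

How it is judged:
By the outcome, as a careful person would: the job done as asked, in the order asked, and still so for the second after the job is handed in, with the robot touching nothing.
It also fails if it takes over 45 s, if anything falls off the work surface, if the arm or the gripper's body presses on something with over 40 N, if the wrist force passes 120 N, or if a joint passes its speed limit or range.

## Working session

There is one attempt and no reset: what is moved stays moved. The work goes in short steps, Python scripts to look and compute and a tool call to move; the robot and the scene stay as the last step left them, time stands still between calls to the robot, and variables do not carry over. Pictures are saved under pics/ and viewed, at most 10 in all, crops included, and the job is handed in when it is done.

Besides the shell and the picture viewer there is one more tool, called after "Call:" by a JSON object that holds its "api" and its "payload". move_arm: Moves the arm, as the interface text tells. Its arguments: {"type":"object","properties":{"motion":{"type":"array"}},"required":["motion"]}

```bash
mkdir -p pics; cat > h.py <<'E'
import numpy as np, cv2
from rig import monitor, snapshot, job, nets, ctrl
def ray(s,px):
    K=np.array(s["camera_matrix"]);k=s["k1"]
    d=np.array([(px[0]-K[0,2])/K[0,0],(px[1]-K[1,2])/K[1,1]]);u=d.copy()
    for _ in range(30): u=d/(1+k*(u@u))
    return np.array([u[0],u[1],1.])
def at_z(s,px,z):
    R=np.array(s["R"]);t=np.array(s["t"]).ravel()
    c=-R.T@t; d=R.T@ray(s,px); return c+d*(z-c[2])/d[2]
def proj(s,X):
    K=np.array(s["camera_matrix"]);p=np.array(s["R"])@X+np.array(s["t"]).ravel();u=p[:2]/p[2]
    u=u*(1+s["k1"]*(u@u));return [K[0,0]*u[0]+K[0,2],K[1,1]*u[1]+K[1,2]]
E
python3 - <<'E'
from h import *
o=monitor.get_obs();print(o["clock"],o["ee_pos"],o["ee_rot"],o["force"],o["gripper_width"],ctrl.nose_length)
Z=dict(tall_vial=110,short_vial1=81,key1_top=76,key2_top=76,start_top=64,stop_top=64,hold_top=64,sampler=60,jar=85)
ims=[]
for c in("scene","top"):
    s=snapshot(c);ims.append(s["color"]);cv2.imwrite(f"pics/{c}.png",s["color"][:,:,::-1])
    for n,z in Z.items():
        for d in nets.silhouettes(c,n)[:5]: print(c,n,round(d["confidence"],2),np.round(d["xy"]),at_z(s,d["xy"],z).round(),d["mask"].sum())
E
```

```text
0.0 [194.0766123  540.71623378 245.81503041] [ 1.71570673e-01  9.85171441e-01 -7.95028764e-04 -3.23010746e-04] [-0.42435499  0.21328104 -0.05219431] 88.18003051436445 8.0
scene tall_vial 0.68 [242. 237.] [ 713. -117.  110.] 66
scene short_vial1 0.64 [261. 225.] [691. -55.  81.] 84
scene short_vial1 0.52 [245. 238.] [ 705. -107.   81.] 86
scene key1_top 0.47 [265. 195.] [615.  -4.  76.] 87
scene key2_top 0.44 [230. 160.] [465. -41.  76.] 46
scene key2_top 0.23 [229. 164.] [478. -49.  76.] 442
scene start_top 0.7 [204. 173.] [ 467. -124.   64.] 438
scene start_top 0.69 [206. 164.] [ 441. -107.   64.] 117
scene hold_top 0.55 [226. 162.] [457. -51.  64.] 51
scene hold_top 0.34 [140. 275.] [ 678. -375.   64.] 512
scene sampler 0.97 [245. 227.] [671. -90.  60.] 5378
scene sampler 0.58 [207. 174.] [ 472. -117.   60.] 440
scene jar 0.94 [368. 158.] [634. 311.  85.] 552
scene jar 0.4 [247. 154.] [474.   9.  85.] 60
scene jar 0.2 [221. 247.] [ 705. -172.   85.] 105
top tall_vial 0.48 [306. 185.] [ 600. -172.  110.] 80
top tall_vial 0.46 [305. 154.] [ 684. -169.  110.] 86
top tall_vial 0.42 [236. 159.] [669.   9. 110.] 66
top short_vial1 0.55 [258. 161.] [674. -46.  81.] 67
top short_vial1 0.45 [281. 158.] [ 680. -109.   81.] 65
top short_vial1 0.45 [234. 244.] [450.  15.  81.] 47
top key1_top 0.37 [307. 152.] [ 698. -178.   76.] 90
top key2_top 0.4 [264. 186.] [604. -62.  76.] 75
top start_top 0.47 [279. 244.] [ 454. -103.   64.] 152
top hold_top 0.31 [263. 182.] [619. -60.  64.] 70
top sampler 0.75 [274. 176.] [636. -89.  60.] 4984
top jar 0.72 [113. 185.] [604. 336.  85.] 546
```

```bash
python3 - <<'E'
import cv2,numpy as np
a=cv2.imread("pics/scene.png");b=cv2.imread("pics/top.png")
f=lambda i,x0,y0,x1,y1:cv2.resize(i[y0:y1,x0:x1],(400,600*1) if 0 else (800,300),interpolation=cv2.INTER_CUBIC)
A=cv2.resize(a[130:280,170:310],(400,428),interpolation=cv2.INTER_CUBIC)
B=cv2.resize(b[125:275,210:350],(400,428),interpolation=cv2.INTER_CUBIC)
cv2.imwrite("pics/c1.png",np.hstack([A,B]));
E
```

```text
(no output)
```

View pics/c1.png

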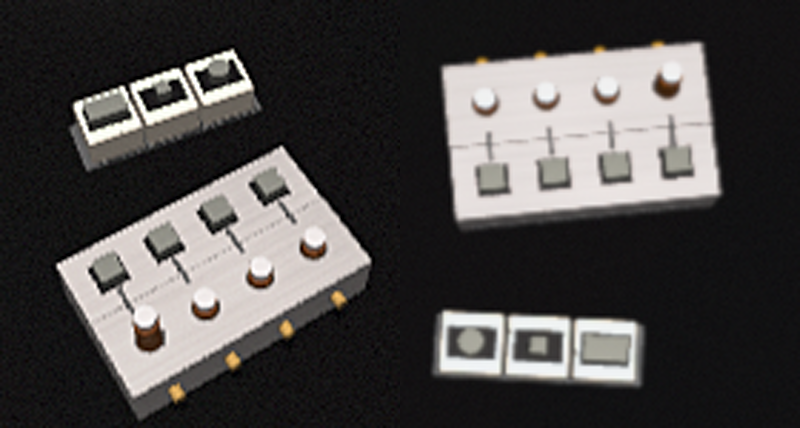

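View pics/scene.png

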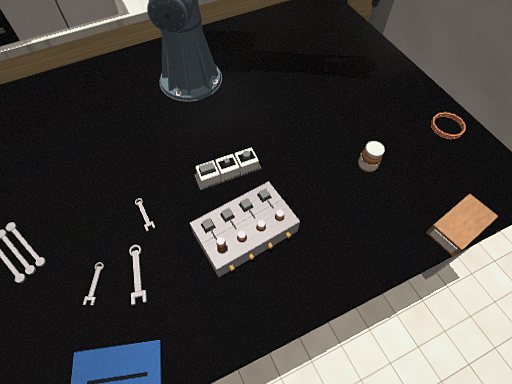

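The tall vial stands at the −y end, in port 4: scene (221,243), top (305,154). Its line leads to key 4 at scene (208,224), top (307,181). The pad has three keys: the wide bar at scene (207,168), top (282,247), the small square in the middle, and the round key. The bar fits "start". Next I measure both targets.

```bash
python3 - <<'E'
from h import *
P={}
cr={"top":(210,125),"scene":(170,130)}
pts={"top":{"k1":(92,178),"k2":(153,171),"k3":(215,165),"k4":(676-400,160),"start":(205,347),"hold":(138,345),"round":(70,342)},
"scene":{"k1":(270,186),"k2":(218,211),"k3":(165,239),"k4":(110,270),"start":(107,108),"hold":(163,88),"round":(218,69)}}
for c in cr:
    s=snapshot(c)
    for n,p in pts[c].items():
        q=np.array(cr[c])+np.array(p)*.35
        X=at_z(s,q,76 if n[0]=="k" else 64);P[c,n]=X;print(c,n,q.round(1),X.round(1))
    print(np.linalg.norm(P[c,"k1"]-P[c,"k4"]),np.linalg.norm(P[c,"start"]-P[c,"round"]))
    v=P[c,"k1"]-P[c,"k4"];print("yaw",np.arctan2(-v[0],v[1])); v=P[c,"start"]-P[c,"round"];print("pad yaw",np.arctan2(v[0],-v[1]))
s=snapshot("wrist");print(np.array(s["tool_from_camera"]).round(3),s["camera_matrix"])
E
```

```text
top k1 [242.2 187.3] [601.6  -5.3  76. ]
top k2 [263.6 184.8] [608.5 -62.   76. ]
top k3 [285.2 182.8] [ 614.5 -119.7   76. ]
top k4 [306.6 181. ] [ 619.5 -176.6   76. ]
top start [281.8 246.4] [ 446.4 -110.    64. ]
top hold [258.3 245.8] [448.  -48.7  64. ]
top round [234.5 244.7] [450.5  13.6  64. ]
172.25724983382625 123.69590378387807
yaw 0.10395405669480993
pad yaw -0.03294913237725643
scene k1 [264.5 195.1] [613.4  -5.7  76. ]
scene k2 [246.3 203.8] [616.6 -61.4  76. ]
scene k3 [227.8 213.6] [ 622.1 -117.6   76. ]
scene k4 [208.5 224.5] [ 629.5 -174.9   76. ]
scene start [207.4 167.8] [ 453.9 -108.    64. ]
scene hold [227.  160.8] [455.6 -47.2  64. ]
scene round [246.3 154.2] [458.2  13.6  64. ]
170.0577031806125 121.65571295500206
yaw 0.09453090340571765
pad yaw -0.0355584522737141
[[-0.00000e+00 -9.56000e-01 -2.94000e-01  7.63330e+01]
 [ 1.00000e+00 -0.00000e+00  1.00000e-03 -1.59800e+00]
 [-1.00000e-03 -2.94000e-01  9.56000e-01 -1.38002e+02]
 [ 0.00000e+00  0.00000e+00  0.00000e+00  1.00000e+00]] [[335.37813671   0.         254.93272274]
 [  0.         335.37813671 190.44778369]
 [  0.           0.           1.        ]]
```

Call:
{"api": "move_arm", "payload": {"motion": [[[0,0,-0.111],[0,0,0],-1],[[0,0,-0.111],[0,0,0],-1],[[0,0,-0.111],[0,0,0],-1],[[0,0,-0.111],[0,0,0],-1],[[0,0,0],[-0.014,-0.035,-0.001],-1],[[0,0,0],[-0.014,-0.035,-0.001],-1],[[0,0,0],[-0.014,-0.035,-0.001],-1],[[0,0,0],[-0.014,-0.035,-0.001],-1],[[0,0,0],[-0.014,-0.035,-0.001],-1],[[0,0,0],[-0.014,-0.035,-0.001],-1],[[0,0,0],[-0.014,-0.035,-0.001],-1],[[0,0,0],[-0.014,-0.035,-0.001],-1]]}}

```text
clock: 2.15
ee_pos: [334.0, 272.1, 255.1]
ee_rot: [-0.05, 0.999, 0.0, 0.0]
force: [1.4, -0.1, 1.3]
gripper_width: 10.5
grasp_force: 0.0
```

Call:
{"api": "move_arm", "payload": {"motion": [[[0,0,0],[-0.014,-0.035,-0.001],-1],[[0,0,0],[-0.014,-0.035,-0.001],-1],[[0,0,0],[-0.014,-0.035,-0.001],-1],[[0,0,0],[-0.014,-0.035,-0.001],-1],[[0,0,0],[-0.014,-0.035,-0.001],-1],[[0,0,0],[-0.014,-0.035,-0.001],-1],[[0,0,0],[-0.014,-0.035,-0.001],-1],[[0,0,0],[-0.014,-0.035,-0.001],-1],[[0,0,0],[-0.014,-0.035,-0.001],-1],[[0,0,0],[-0.014,-0.035,-0.001],-1],[[0,0,0],[-0.014,-0.035,-0.001],-1],[[0,0,0],[0,0,0],-1]]}}

```text
clock: 3.15
ee_pos: [527.0, -99.9, 265.8]
ee_rot: [-0.047, 0.999, -0.001, 0.001]
force: [-0.5, -1.2, 0.3]
gripper_width: 0.3
grasp_force: 0.0
```

```bash
cat >> h.py <<'E'
from scipy.spatial.transform import Rotation as Rn
def wrist():
    o=monitor.get_obs();s=snapshot("wrist")
    T=np.array(s["tool_from_camera"]);W=Rn.from_quat(o["ee_rot"]).as_matrix()
    Rc=W@T[:3,:3];c=W@T[:3,3]+o["ee_pos"];s["R"]=Rc.T;s["t"]=-Rc.T@c
    return o,s
E
python3 - <<'E'
from h import *
o,s=wrist();print(o["clock"],o["ee_pos"],Rn.from_quat(o["ee_rot"]).as_matrix().round(4),o["force"],o["gripper_width"])
cv2.imwrite("pics/w1.png",s["color"][:,:,::-1])
for n,z in dict(tall_vial=110,short_vial1=81,key1_top=76,start_top=64,stop_top=64,hold_top=64).items():
    for d in nets.silhouettes("wrist",n)[:5]: print(n,round(d["confidence"],2),np.round(d["xy"]),at_z(s,d["xy"],z).round(1),d["mask"].sum())
E
```

```text
3.15 [527.0464195  -99.89820678 265.83179615] [[-0.9955 -0.0944  0.0015]
 [-0.0944  0.9955 -0.0025]
 [-0.0013 -0.0027 -1.    ]] [-0.54826181 -1.22968187  0.27989433] 0.30852465040725985
tall_vial 0.68 [ 28. 216.] [ 586.5 -314.2  110. ] 1946
key1_top 0.89 [338. 245.] [604.   -4.4  76. ] 614
key1_top 0.32 [256.  82.] [ 445.4 -108.1   76. ] 1066
start_top 0.8 [254.  79.] [ 443.  -110.2   64. ] 1049
start_top 0.64 [253.  80.] [ 444.4 -111.4   64. ] 3163
hold_top 0.67 [316.  93.] [450.6 -49.4  64. ] 282
```

View pics/w1.png

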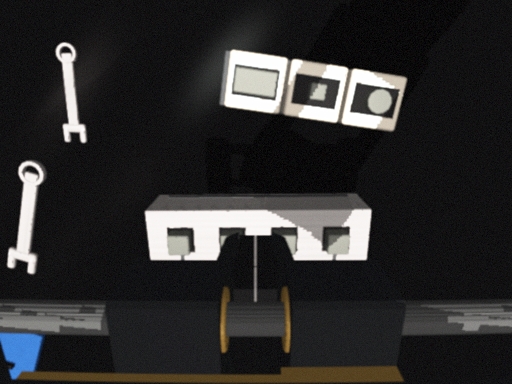

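The picture shows the bar key at (256,82), the small square at (318,93) and the round key at (380,100). Key 4 is at (180,241), key 1 at (338,241). I enlarge the two targets.

```bash
python3 - <<'E'
import cv2,numpy as np
w=cv2.imread("pics/w1.png")
f=lambda x,y:cv2.resize(w[y:y+50,x:x+50],(400,400),interpolation=cv2.INTER_CUBIC)
cv2.imwrite("pics/c2.png",np.hstack([f(155,217),f(230,57)]))
E
```

```text
(no output)
```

View pics/c2.png

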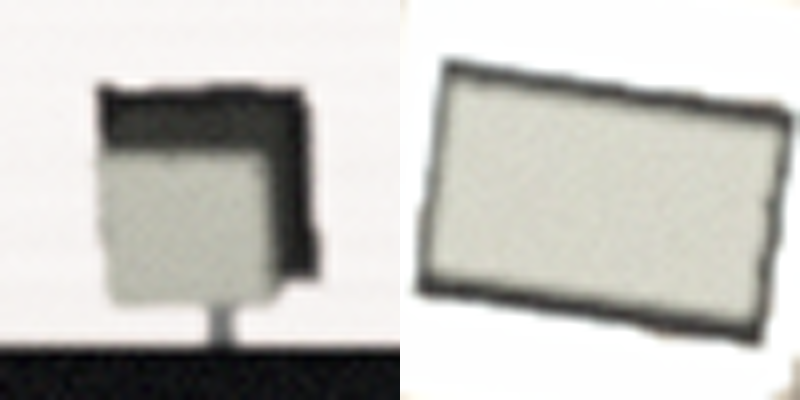

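```bash
python3 - <<'E'
from h import *
o,s=wrist();W=Rn.from_quat(o["ee_rot"]).as_matrix()
f=lambda a,x0,y0,z:at_z(s,[a[0]/8+x0-.44,a[1]/8+y0-.44],z)
K=[f(a,155,217,76) for a in[(100,150),(268,150),(278,302),(110,302)]]
S=[f(a,230,57,64) for a in[(45,75),(385,115),(358,325),(25,280)]]
for n,C in(("k4",K),("start",S)):
    c=np.mean(C,0);print(n,c.round(1),[round(np.linalg.norm(C[i]-C[i-1]),1) for i in range(4)],"tool delta",(W.T@(c-o["ee_pos"])).round(1))
print(o["clock"],o["ee_pos"],at_z(s,[338,245],76))
E
```

```text
k4 [ 618.1 -168.    76. ] [np.float64(22.7), np.float64(22.6), np.float64(22.6), np.float64(23.0)] tool delta [-85.5 -84.1 189.9]
start [ 442.5 -102.3   64. ] [np.float64(23.8), np.float64(41.0), np.float64(24.6), np.float64(41.0)] tool delta [ 82.6  -1.1 201.9]
3.5 [524.54924422 -92.9473475  265.86630513] [600.93028037   3.85772199  76.        ]
```

The arm was still settling in that picture, so its pixels belong to the earlier pose: key 4 ≈ (620.6, −175), start ≈ (445, −109). The top camera agrees. A settled check follows.

```bash
python3 - <<'E'
from h import *
o,s=wrist();W=Rn.from_quat(o["ee_rot"]).as_matrix()
print(o["clock"],o["ee_pos"],W.round(4))
for n,z in dict(key4_top=76,start_top=64,hold_top=64).items():
    for d in nets.silhouettes("wrist",n)[:4]: print(n,round(d["confidence"],2),np.round(d["xy"]),at_z(s,d["xy"],z).round(1),d["mask"].sum())
for n,c in(("k4",(620,-175.5,76)),("start",(445.5,-109.7,64))): print(n,proj(s,np.array(c,float)),(W.T@(np.array(c)-o["ee_pos"])).round(1))
g=s["color"].astype(int)
cv2.imwrite("pics/w2.png",s["color"][:,:,::-1])
for (x,y) in [proj(s,np.array((620,-175.5,76)))]:
    x,y=int(x),int(y);p=g[y-25:y+25,x-25:x+25];m=((p.mean(2)>120)&(p.mean(2)<200)).astype(np.uint8)
    n,l,st,ce=cv2.connectedComponentsWithStats(m);i=1+st[1:,4].argmax();q=ce[i]+[x-25,y-25];print(st[i],q,at_z(s,q,76).round(1))
E
```

```text
3.55 [524.63172214 -93.00996258 265.94945001] [[-9.949e-01 -1.007e-01  3.000e-04]
 [-1.007e-01  9.949e-01 -1.000e-04]
 [-3.000e-04 -1.000e-04 -1.000e+00]]
key4_top 0.83 [171. 244.] [ 618.6 -176.3   76. ] 587
start_top 0.83 [249.  83.] [ 444.4 -108.3   64. ] 1023
start_top 0.33 [248.  84.] [ 446.  -109.3   64. ] 1046
hold_top 0.54 [306.  94.] [449.7 -51.6  64. ] 287
hold_top 0.26 [221. 238.] [ 611.2 -123.3   64. ] 286
k4 [np.float64(171.27087849665898), np.float64(245.66438127491074)] [-86.5 -91.7 190. ]
start [np.float64(247.22408259880808), np.float64(83.77362345115769)] [ 80.5  -8.6 201.9]
[ 14  14  28  26 408] [170.52941176 246.73284314] [ 621.4 -176.3   76. ]
```

Call:
{"api": "move_arm", "payload": {"motion": [[[0,0,0],[-0.0173,-0.0184,0],-1],[[0,0,0],[-0.0173,-0.0184,0],-1],[[0,0,0],[-0.0173,-0.0184,0],-1],[[0,0,0],[-0.0173,-0.0184,0],-1],[[0,0,0],[-0.0173,-0.0184,0],-1],[[0,0,0],[0,0,0.04],-1],[[0,0,0],[0,0,0.04],-1],[[0,0,0],[0,0,0.04],-1],[[0,0,0],[0,0,0.03],-1],[[0,0,0],[0,0,0.01],-1],[[0,0,0],[0,0,0],-1],[[0,0,0],[0,0,0],-1]]}}

```text
clock: 4.75
ee_pos: [620.7, -177.3, 106.7]
ee_rot: [-0.05, 0.999, -0.0, 0.0]
force: [0.4, -0.3, 0.3]
gripper_width: 0.3
grasp_force: 0.0
```

Call:
{"api": "move_arm", "payload": {"motion": [[[0,0,0],[0,0,0],-1],[[0,0,0],[0,0,0],-1],[[0,0,0],[0,0,0],-1],[[0,0,0],[0,0,0],-1]]}}

```text
clock: 5.08
ee_pos: [620.9, -177.6, 107.5]
ee_rot: [-0.05, 0.999, -0.001, 0.001]
force: [0.2, -0.3, -0.0]
gripper_width: 0.2
grasp_force: 0.0
```

Call:
{"api": "move_arm", "payload": {"motion": [[[0,0,0],[0,0.001,0.005],-1],[[0,0,0],[0,0,0.005],-1],[[0,0,0],[0,0,0.005],-1],[[0,0,0],[0,0,0.005],-1],[[0,0,0],[0,0,0.002],-1],[[0,0,0],[0,0,0.002],-1],[[0,0,0],[0,0,0.002],-1],[[0,0,0],[0,0,0.002],-1],[[0,0,0],[0,0,0.002],-1],[[0,0,0],[0,0,0.001],-1],[[0,0,0],[0,0,0],-1],[[0,0,0],[0,0,0],-1]]}}

```text
clock: 6.08
ee_pos: [619.9, -176.1, 75.2]
ee_rot: [-0.05, 0.999, 0.0, -0.0]
force: [-4.7, 1.5, 6.1]
gripper_width: 0.7
grasp_force: 3.5
```

Call:
{"api": "move_arm", "payload": {"motion": [[[0,0,0],[0,0,0.001],-1],[[0,0,0],[0,0,0.0005],-1],[[0,0,0],[0,0,0],-1],[[0,0,0],[0,0,0],-1],[[0,0,0],[0,0,0],-1]]}}

```text
clock: 6.5
ee_pos: [620.0, -176.1, 74.1]
ee_rot: [-0.05, 0.999, 0.0, -0.0]
force: [-5.0, 1.8, 8.6]
gripper_width: 0.3
grasp_force: 4.3
```

Call:
{"api": "move_arm", "payload": {"motion": [[[0,0,0],[0,0,-0.01],-1],[[0,0,0],[0,0,-0.03],-1],[[0,0,0],[0,0,-0.04],-1],[[0,0,0],[0,0,0],-1],[[0,0,0],[0.0335,0.0169,0],-1],[[0,0,0],[0.0335,0.0169,0],-1],[[0,0,0],[0.0335,0.0169,0],-1],[[0,0,0],[0.0335,0.0169,0],-1],[[0,0,0],[0.0335,0.0169,0],-1],[[0,0,0.067],[0,0,0],-1],[[0,0,0.067],[0,0,0],-1],[[0,0,0],[0,0,0],-1]]}}

```text
clock: 7.5
ee_pos: [444.9, -108.7, 153.8]
ee_rot: [0.019, 1.0, -0.0, 0.001]
force: [0.5, -0.2, -0.1]
gripper_width: 0.1
grasp_force: 0.0
```

Call:
{"api": "move_arm", "payload": {"motion": [[[0,0,0],[0,0,0],-1],[[0,0,0],[0,0,0],-1],[[0,0,0],[0,0,0],-1]]}}

```text
clock: 7.75
ee_pos: [445.4, -108.9, 153.3]
ee_rot: [0.017, 1.0, -0.0, 0.0]
force: [0.8, -0.2, 0.0]
gripper_width: 0.1
grasp_force: 0.0
```

```bash
python3 - <<'E'
from h import *
o,s=wrist();W=Rn.from_quat(o["ee_rot"]).as_matrix()
print(o["clock"],o["ee_pos"],W.round(3),(W.T@(np.array([445,-109,64])-o["ee_pos"])).round(1))
t=snapshot("top")["color"][:,:,::-1];sc=snapshot("scene")["color"][:,:,::-1]
A=cv2.resize(sc[145:255,180:290],(400,400),interpolation=cv2.INTER_CUBIC)
B=cv2.resize(t[150:260,220:330],(400,400),interpolation=cv2.INTER_CUBIC)
cv2.imwrite("pics/c3.png",np.hstack([A,B]))
E
```

```text
7.75 [ 445.36729007 -108.94283018  153.28554492] [[-0.999  0.033  0.   ]
 [ 0.033  0.999 -0.   ]
 [-0.    -0.    -1.   ]] [ 0.4 -0.1 89.3]
```

View pics/c3.png

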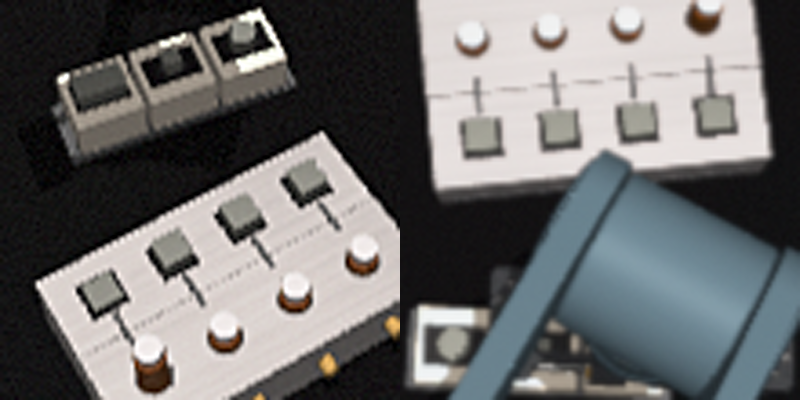

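In the scene view, key 4 (crop 103,293) now sits visibly lower than keys 1–3, and the vials are undisturbed. The tool is centred over the bar key, so I press start.

Call:
{"api": "move_arm", "payload": {"motion": [[[0,0,0],[0,0,0.03],-1],[[0,0,0],[0,0,0.025],-1],[[0,0,0],[0,0,0.01],-1],[[0,0,0],[0,0,0.005],-1],[[0,0,0],[0,0,0.005],-1],[[0,0,0],[0,0,0.003],-1],[[0,0,0],[0,0,0.003],-1],[[0,0,0],[0,0,0.003],-1],[[0,0,0],[0,0,0.003],-1],[[0,0,0],[0,0,0.002],-1],[[0,0,0],[0,0,0.001],-1],[[0,0,0],[0,0,0],-1]]}}

```text
clock: 8.9
ee_pos: [445.7, -109.1, 63.8]
ee_rot: [0.017, 1.0, -0.0, 0.001]
force: [-0.1, 0.7, 5.7]
gripper_width: 0.4
grasp_force: 3.0
```

Call:
{"api": "move_arm", "payload": {"motion": [[[0,0,0],[0,0,0.001],-1],[[0,0,0],[0,0,0],-1],[[0,0,0],[0,0,0],-1],[[0,0,0],[0,0,0],-1]]}}

```text
clock: 9.23
ee_pos: [445.7, -109.1, 63.1]
ee_rot: [0.017, 1.0, -0.0, 0.001]
force: [-0.7, -0.2, 7.1]
gripper_width: 0.4
grasp_force: 3.5
```

Call:
{"api": "move_arm", "payload": {"motion": [[[0,0,0],[0,0,-0.005],-1],[[0,0,0],[0,0,-0.01],-1],[[0,0,0],[0,0,-0.025],-1],[[0,0,0],[0,0,-0.04],-1],[[0,0,0],[0,0,-0.04],-1],[[0,0,0],[0,0,-0.04],-1],[[0,0,0],[0,0.03,0],-1],[[0,0,0],[0,0.04,0],-1],[[0,0,0],[0,0.04,0],-1],[[0,0,0],[0,0.04,0],-1],[[0,0,0],[0,0.04,0],-1],[[0,0,0],[0,0,0],-1]]}}

```text
clock: 10.23
ee_pos: [450.3, 87.2, 222.7]
ee_rot: [0.014, 1.0, 0.001, -0.0]
force: [0.6, 0.7, -0.0]
gripper_width: 0.5
grasp_force: 0.0
```

```bash
python3 - <<'E'
from h import *
t=snapshot("top")["color"][:,:,::-1];sc=snapshot("scene")["color"][:,:,::-1]
A=cv2.resize(sc[145:255,180:290],(400,400),interpolation=cv2.INTER_CUBIC)
B=cv2.resize(t[150:260,220:330],(400,400),interpolation=cv2.INTER_CUBIC)
cv2.imwrite("pics/c4.png",np.hstack([A,B]))
E
```

```text
(no output)
```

View pics/c4.png

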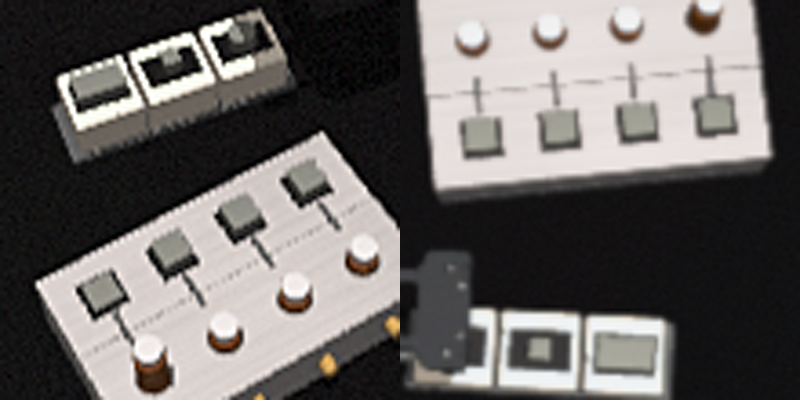

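Key 4 (left crop 103,293) is still down. The bar key (left crop 100,83) is back up, the other keys and the vials are unchanged, and the arm is clear.

```bash
python3 -c "
from rig import job
print(job.job_done())"
```

```text
the job is handed in; nothing more can be done
None
```

Key 4, in front of the tall vial's port, was pressed fully down and stays down; the start bar was then pressed fully down and came back up, the arm withdrew, and the job is handed in (no verdict was returned).

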